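# Open a composing stick to full measure

## Task

Two composing sticks stand on the type shop's bench. Open the empty one, whose sliding knee has the red grip, to its full measure: slide the red grip away from the steel head until the knee is fully home against its brass end stop, and let go. Leave the blue-gripped knee of the other stick, which holds a set line of type, where it is.

Things in the scene. Friction and masses are not known exactly. Their poses are not given: they have to be found in the camera images.
- stick_red: Empty composing stick, fixed: steel tray in a wooden cradle, 78 mm wide (x), 250 mm long (y). Origin: centre of its underside, on the bench; z up. Steel head (34 mm high) at its -y end, brass end stop block (y = 62 to 78 mm, 30 mm high) near its +y end, side wall 30 mm high on +x. The knee slides to +y. The blue one is alike, its middle 150 to 190 mm nearer or farther in world x.
- knee_red (a joint): How far the red-gripped knee has slid, in m: 0 nearest the head, growing towards the brass stop (stick's +y), 0.100 when it rests against the stop. Starts between 0 and 0.04, slides with about 2.5 N of friction, no spring, stays where it is left.
- red_grip (a point): Centre of the top of the red grip, 80 mm above the bench: upright red block, 24 mm (stick's x) by 20 mm (stick's y, the slide) by 50 mm high, on the aluminium knee, whose plate (56 by 24 mm) has its top 30 mm above the bench. Free all round from 36 mm above the bench up, over the whole slide. At slide value q it is at x = 0, y = -0.05 + q (m) in the stick's frame.
- blue_grip (a point): Centre of the top of the blue grip on the other stick, 80 mm above the bench, same size and make as the red one. Three rows of lead type (38 mm high) stand between that knee and its head. To be left where it is.

How it is judged (in metres and radians):
At the end, for the whole second after the job is handed in: The red-gripped knee rests at its brass end stop (within 10 mm of it: slide value above 0.090 m), still and released; the blue grip is within 10 mm of where it started (value of joint knee_red above 0.09 m and velocity of joint knee_red between -0.01 and 0.01 m/s and distance of blue_grip from where it was at the start of the episode below 0.01 m); the robot touches nothing.
It fails at once if the blue grip is moved by more than 10 mm (distance of blue_grip from where it was at the start of the episode above 0.01 m).
It also fails if it takes over 27 s, if anything falls off the work surface, if the arm or the gripper's body presses on something with over 40 N, if the wrist force passes 120 N, or if a joint passes its speed limit or range.

## Robot

A 6-joint arm with a two-finger parallel gripper is mounted at the origin on the work surface. World frame = base frame: x ahead of the robot, y to its left, z up, the work surface at z = 0. Lengths are in m, angles in degrees, forces in N, time in s.
With the tool pointing down it reaches from about 0.4 to 0.825 m from the base axis. Payload 7 kg.
Tool frame: the origin (TCP) lies at the very end of the fingers, on their centre line; the grasp point (between the pads) lies 19 mm behind it (manip.tcp_to_grasp is the z of the grasp point in the tool frame, in m); z points along the fingers, x is the direction in which the jaws open and shut, and the axes are right-handed (so a half turn about z gives the same grasp; the last joint's range is limited). The gripper opens to 88 mm and grips with 3 to 60 N. Pads are 19 mm wide; open, the fingers measure 130 mm over their backs; the gripper's body (78 mm by 193 mm) begins 47 mm behind the grasp point.
Start: joints at [82.168, 20.546, 0.682, 0, -70.136, -16.507], TCP at [0.278, 0.615, 0.227] pointing down, gripper open.
Joint ranges: [-176.03, 176.03], [-82.01, 121.73], [-58.28, 71.71], [-173.87, 95.51], [-174.79, -0.11], [-173.66, 173.66]. Speed limits (degrees/s): [136.94, 136.94, 172.46, 180, 180, 180].

## Interface

Orientations are given as [roll, pitch, yaw] about the fixed x, y, z axes, in that order (R = Rz(yaw) Ry(pitch) Rx(roll)).
In Python, from bench import manip gives the robot as it stands.
- The arm moves only by the tool send_rows, never from a script. Its argument "deltas" is a list of rows, each an object with "travel": the shift along the tool's x, y, z in mm, a list of three; "dr": the turn, a rotation vector about the tool's x, y, z in rad, a list of three. In form: [{"travel": [dx, dy, dz], "dr": [rx, ry, rz]}, ...]. A call has 1 to 10 rows; each row is the pose to reach, as a shift and turn from the pose commanded when the call began, along the tool's axes at that moment; what a row does not reach only later rows make up. A row lasts 1/12 s, in which the tool goes at most 41.7 mm and 7.16 degrees, less where a joint would pass 70% of its speed; a pose out of reach is approached as far as the arm can. A call with a gripper value outside its range is refused whole. "gripper" is the opening, from 0 (shut) to 1 (fully open), set as the call begins (left out, the last holds). The fingers move at their own pace and stop on an object; the grip force is fixed at half the most. Time passes only in rows, so rows that repeat a pose let the fingers close. It gives the time, the measured TCP pose, the force and the opening at its end, in the units of the state.
- manip.read_state(): the state, without advancing time (a new reading comes with each control period).
- manip.grab_frame(name): name is "scene" or "top"; returns (picture, depth): 420x560x3 uint8, red, green, blue; 420x560 float32, m along the optical axis (not along the pixel's ray), 0 where there is no reading.
- manip.get_calibration(name): a dict with "fx", "fy", "cx", "cy" (pixels), "distortion" ([k1, k2, p1, p2, k3] as OpenCV has them; the pictures are not rectified), "R" (3x3) and "t" (3): a world point X has camera coordinates R X + t. Camera axes: x right, y down, z forward; pixel columns grow to the right and rows downward; lengths in m; the calibration is good to about 2 mm. A picture is of the moment at which its call begins. get_calibration takes no time and is no camera call.
- manip.hand_in(): hands the job in, once; it reports no verdict.
The state is a dict: "clock": time; "qpos": joint angles; "qvel": joint speeds; "tau": joint torques, N m; "eef_pos": TCP position; "orientation": TCP orientation; "force": force on the tool from outside, world axes, zero at the start; "torque": the same for the moment, N m; "width": opening from 0.0 (shut) to 1.0 (fully open).
Only numpy, scipy, OpenCV 4.12 (cv2) and the standard library are available. Lean on these libraries where they do the work, as an engineer would, in place of code of your own. Each camera call takes 0.05 s, during which the arm holds its last target.

## Working session

There is one attempt and no reset: what is moved stays moved. The work goes in short steps, Python scripts to look and compute and a tool call to move; the robot and the scene stay as the last step left them, time stands still between calls to the robot, and variables do not carry over. Pictures are saved under pics/ and viewed, and the job is handed in when it is done.

Besides the shell and the picture viewer there is one more tool, called after "Call:" as name(argument=value, ...) on one line, values as JSON. send_rows: Moves the arm, as the interface text tells. Its arguments: {"type":"object","properties":{"deltas":{"type":"array"},"gripper":{"type":"number"}},"required":["deltas"]}

```bash
mkdir -p pics; python3 - <<'E'
from bench import manip
import cv2,numpy as np
print(manip.read_state(), manip.tcp_to_grasp)
for n in ("top","scene"):
    p,d=manip.grab_frame(n); np.savez(f"{n}0.npz",p=p,d=d)
    cv2.imwrite(f"pics/{n}0.png",p[:,:,::-1]); print(n,manip.get_calibration(n))
E
```

```text
{'clock': 0.0, 'qpos': array([ 8.21681335e+01,  2.05919684e+01,  6.32931188e-01, -1.90671955e-02,
       -7.01368992e+01, -1.65062129e+01]), 'qvel': array([ 0.08965453, -0.1146137 , -0.0912528 ,  0.00322377, -0.02471983,
       -0.00625453]), 'tau': array([-5.10669415e-04, -5.82716596e+01,  2.93052578e+01,  6.99744388e+00,
        6.94673668e-03, -1.64726471e-04]), 'eef_pos': array([0.27801579, 0.61453698, 0.22561359]), 'orientation': array([-1.79989926e+02, -9.70757264e-02, -1.14344581e+02]), 'force': array([-0.40100934, -0.54081187,  0.21997556]), 'torque': array([ 0.01514064, -0.01198591, -0.00433195]), 'width': 1.0010125585215097} -0.0188
top {'fx': 381.4407632683553, 'fy': 381.4407632683553, 'cx': 283.43128121046766, 'cy': 205.07980119214955, 'distortion': array([-0.03925363,  0.        ,  0.        ,  0.        ,  0.        ]), 'R': array([[ 0.20366969, -0.97903857,  0.00146005],
       [-0.95884935, -0.19977058, -0.20174151],
       [ 0.19780439,  0.03968866, -0.97943771]]), 't': array([-0.15081776,  0.55810873,  0.63170445])}
scene {'fx': 540.4111341100677, 'fy': 540.4111341100677, 'cx': 275.2598690499029, 'cy': 220.05230760849696, 'distortion': array([0.00123279, 0.        , 0.        , 0.        , 0.        ]), 'R': array([[ 0.07102743,  0.9973917 ,  0.01284138],
       [ 0.72853775, -0.04307952, -0.68364969],
       [-0.68131333,  0.05791331, -0.72969733]]), 't': array([ 0.0137119 , -0.36501221,  1.18455789])}
```

View pics/top0.png

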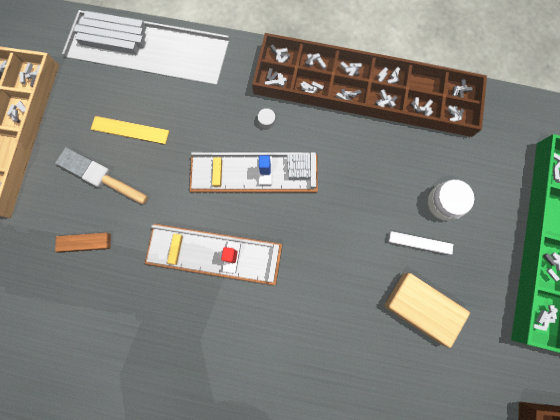

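View pics/scene0.png

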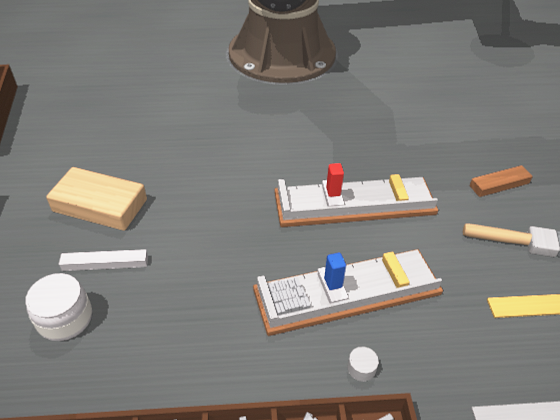

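The top view shows the red grip at about (229,255) with its brass stop at (175,248), and the blue grip at (265,163). In the scene view the red grip is at (335,180) and its stop at (399,187). Next I'll measure these positions.

```bash
cat > h.py <<'E'
import numpy as np,cv2
from bench import manip
def rays(n,uv):
    c=manip.get_calibration(n);K=np.array([[c['fx'],0,c['cx']],[0,c['fy'],c['cy']],[0,0,1]])
    q=cv2.undistortPoints(np.array(uv,float).reshape(-1,1,2),K,c['distortion'])[:,0]
    d=np.c_[q,np.ones(len(q))]; return c['R'],c['t'],d
def onplane(n,uv,z):
    R,t,d=rays(n,uv);C=-R.T@t;w=d@R
    return C+w*((z-C[2])/w[:,2])[:,None]
def bydepth(n,uv,dep):
    R,t,d=rays(n,uv);return (d*np.array(dep)[:,None]-t)@R
def masks(p):
    h=cv2.cvtColor(p,cv2.COLOR_RGB2HSV);H,S,V=cv2.split(h)
    return dict(red=((H<5)|(H>175))&(S>200)&(V>110),blue=(H>108)&(H<130)&(S>180)&(V>80),
      brass=(H>18)&(H<30)&(S>150)&(V>120))
def cloud(n,p,d,m):
    v,u=np.nonzero(m&(d>0));return np.c_[u,v],bydepth(n,np.c_[u,v],d[v,u])
E
python3 - <<'E'
from h import *
for n in("top","scene"):
    f=np.load(n+"0.npz");p,d=f['p'],f['d']
    for k,m in masks(p).items():
        N,L,S,C=cv2.connectedComponentsWithStats(m.astype(np.uint8))
        for i in range(1,N):
            if S[i,4]<60: continue
            uv,X=cloud(n,p,d,L==i)
            print(n,k,C[i].round(),S[i,4],"med",np.median(X,0).round(4),"z",np.percentile(X[:,2],[5,95]).round(3))
            if k!='brass':
                T=X[X[:,2]>.075]
                if len(T)>5: print("   top: mean",T.mean(0).round(4),"mid",((T.min(0)+T.max(0))/2).round(4),T.shape)
            else:
                T=X[X[:,2]>.026]
                if len(T)>10:
                    r=cv2.minAreaRect(T[:,:2].astype(np.float32)*1000);print("   ",r)
    # wooden cradle outline
E
```

```text
scene blue [333. 274.] 129 med [0.656  0.01   0.0567] z [0.036 0.08 ]
   top: mean [0.6495 0.0114 0.078 ] mid [0.6485 0.0159 0.0781] (41, 3)
```

```bash
python3 - <<'E'
from h import *
for n,pts in(("top",[(229,255),(229,250),(229,260),(265,160),(265,168),(175,248),(217,172)]),("scene",[(335,170),(335,185),(335,260),(335,280),(399,187)])):
    f=np.load(n+"0.npz");h=cv2.cvtColor(f['p'],cv2.COLOR_RGB2HSV)
    for u,v in pts: print(n,u,v,h[v,u],f['d'][v,u],bydepth(n,[(u,v)],[f['d'][v,u]]).round(3))
E
```

```text
top 229 255 [  1 177 253] 0.64721006 [[0.469 0.038 0.08 ]]
top 229 250 [  1 178 253] 0.6476617 [[0.477 0.04  0.082]]
top 229 260 [  1 186 250] 0.6450199 [[0.461 0.036 0.081]]
top 265 160 [109 175 246] 0.6814986 [[0.646 0.014 0.08 ]]
top 265 168 [113 139 117] 0.68044144 [[0.632 0.011 0.078]]
top 175 248 [ 25 139 250] 0.69861555 [[0.463 0.146 0.031]]
top 217 172 [ 26 131 253] 0.72825706 [[0.62  0.105 0.031]]
scene 335 170 [  1 177 246] 0.80435497 [[0.476 0.04  0.08 ]]
scene 335 185 [  1 191 178] 0.8162811 [[0.484 0.042 0.056]]
scene 335 260 [109 177 238] 0.686809 [[0.646 0.015 0.08 ]]
scene 335 280 [110 180 147] 0.69795024 [[0.658 0.016 0.053]]
scene 399 187 [ 24 126 243] 0.8544277 [[0.466 0.149 0.029]]
```

```bash
sed -i 's/(S>200)&(V>110)/(S>140)\&(V>80)/; s/(H>108)&(H<130)&(S>180)&(V>80)/(H>104)\&(H<130)\&(S>120)\&(V>60)/; s/(S>150)&(V>120)/(S>95)\&(V>120)/' h.py
python3 - <<'E'
from h import *
for n in("top","scene"):
    f=np.load(n+"0.npz");p,d=f['p'],f['d']
    for k,m in masks(p).items():
        N,L,S,C=cv2.connectedComponentsWithStats(m.astype(np.uint8))
        for i in range(1,N):
            if S[i,4]<60: continue
            uv,X=cloud(n,p,d,L==i)
            if not(0.38<np.median(X[:,0])<.72 and abs(np.median(X[:,1]))<.25): continue
            zz=.026 if k=='brass' else .076
            T=X[X[:,2]>zz]
            if len(T)<6: continue
            r=cv2.minAreaRect(T[:,:2].astype(np.float32)*1000)
            print(n,k,C[i].round(),S[i,4],len(T),"mean",T.mean(0).round(4),"rect",np.round(r[0],1),np.round(r[1],1),round(r[2],1))
# cradle: wooden/raised points
f=np.load("top0.npz");p,d=f['p'],f['d']
v,u=np.mgrid[0:420,0:560];uv=np.c_[u.ravel(),v.ravel()]
X=bydepth("top",uv,d.ravel()).reshape(420,560,3)
m=(X[...,2]>.006)&(X[...,2]<.12)&(X[...,0]>.38)&(X[...,0]<.72)&(abs(X[...,1])<.25)&(d>0)
N,L,S,C=cv2.connectedComponentsWithStats(m.astype(np.uint8))
for i in range(1,N):
    if S[i,4]>1500:
        r=cv2.minAreaRect(X[L==i][:,:2].astype(np.float32)*1000);print("stick",C[i].round(),r)
E
```

```text
top red [229. 255.] 191 151 mean [0.4699 0.0407 0.0808] rect [470.1  41.3] [22.1 20.3] 3.0
top blue [264. 164.] 199 141 mean [0.6423 0.0151 0.0806] rect [642.7  15.3] [22.5 18. ] 12.2
top brass [217. 171.] 254 236 mean [0.6201 0.106  0.0307] rect [620.8 106.5] [54.4 15.9] 11.5
top brass [174. 249.] 293 256 mean [0.4611 0.1476 0.031 ] rect [461.5 148.1] [54.5 15.4] 2.8
scene red [335. 179.] 462 156 mean [0.475  0.0418 0.0796] rect [473.8  42.4] [24.5 19.6] 0.4
scene blue [335. 270.] 611 237 mean [0.6482 0.0163 0.0795] rect [647.1  16.9] [24.  19.5] 11.8
scene brass [398. 187.] 307 256 mean [0.4655 0.1482 0.0297] rect [464.7 149. ] [57.1 16.4] 2.3
scene brass [395. 269.] 484 387 mean [0.6265 0.1073 0.0297] rect [625.2 107.8] [57.1 16.6] 11.7
stick [254. 173.] ((636.99658203125, 38.606422424316406), (76.99850463867188, 250.67787170410156), 11.935531616210938)
stick [214. 254.] ((468.0870666503906, 78.37748718261719), (78.36259460449219, 250.10618591308594), 2.366777181625366)
```

Call:
send_rows(deltas=[{"travel":[22,-21,0],"dr":[0,0,-0.047]},{"travel":[44,-41,0],"dr":[0,0,-0.094]},{"travel":[66,-62,0],"dr":[0,0,-0.141]},{"travel":[88,-83,0],"dr":[0,0,-0.187]},{"travel":[110,-103,0],"dr":[0,0,-0.234]},{"travel":[132,-124,0],"dr":[0,0,-0.281]},{"travel":[155,-145,0],"dr":[0,0,-0.328]},{"travel":[177,-165,0],"dr":[0,0,-0.375]},{"travel":[199,-186,0],"dr":[0,0,-0.422]},{"travel":[221,-206,0],"dr":[0,0,-0.4685]}], gripper=1)

```text
clock: 0.93
eef_pos: [0.3749, 0.327, 0.2264]
orientation: [180.0, -0.0, -87.4]
force: [0.8, -1.0, 0.1]
width: 1.002
```

Call:
send_rows(deltas=[{"travel":[29,-8,0],"dr":[0,0,0]},{"travel":[58,-17,0],"dr":[0,0,0]},{"travel":[87,-25,0],"dr":[0,0,0]},{"travel":[116,-34,0],"dr":[0,0,0]},{"travel":[145,-42,0],"dr":[0,0,0]},{"travel":[174,-51,0],"dr":[0,0,0]},{"travel":[203,-59,0],"dr":[0,0,0]},{"travel":[242,-70,0],"dr":[0,0,0]},{"travel":[275,-80,0],"dr":[0,0,0]},{"travel":[290,-84,0],"dr":[0,0,0]}], gripper=0.6)

```text
clock: 1.77
eef_pos: [0.4716, 0.0397, 0.2264]
orientation: [180.0, -0.0, -87.6]
force: [-0.0, 0.6, -1.0]
width: 0.599
```

Call:
send_rows(deltas=[{"travel":[0,0,0],"dr":[0,0,0]},{"travel":[0,0,0],"dr":[0,0,0]}])

```text
clock: 1.93
eef_pos: [0.4712, 0.0417, 0.2262]
orientation: [180.0, -0.0, -87.6]
force: [0.9, -0.2, -0.9]
width: 0.595
```

```bash
python3 - <<'E'
from h import *
p,d=manip.grab_frame("scene");cv2.imwrite("pics/s1.png",p[:,:,::-1])
print(manip.read_state()['eef_pos'])
E
```

```text
[0.47118067 0.04243816 0.22628815]
```

View pics/s1.png

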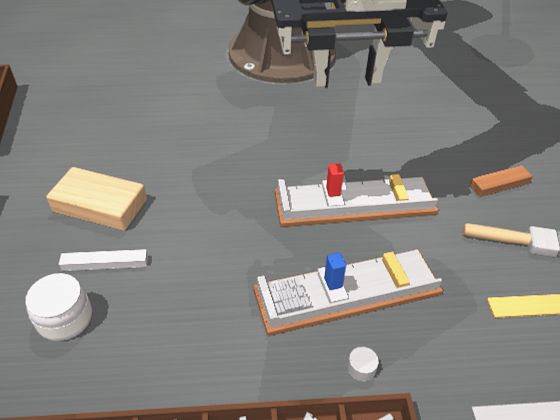

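The fingers, at (321,75) and (376,75), open along the slide and hang centred over the red grip at (335,180). I'll descend now.

Call:
send_rows(deltas=[{"travel":[0,0,25],"dr":[0,0,0]},{"travel":[0,0,50],"dr":[0,0,0]},{"travel":[0,0,75],"dr":[0,0,0]},{"travel":[0,0,100],"dr":[0,0,0]},{"travel":[0,0,120],"dr":[0,0,0]},{"travel":[0,0,140],"dr":[0,0,0]},{"travel":[0,0,155],"dr":[0,0,0]},{"travel":[0,0,167],"dr":[0,0,0]},{"travel":[0,0,176],"dr":[0,0,0]},{"travel":[0,0,181],"dr":[0,0,0]}])

```text
clock: 2.82
eef_pos: [0.4708, 0.0434, 0.0446]
orientation: [179.9, -0.0, -87.4]
force: [-1.1, -0.7, -1.1]
width: 0.599
```

Call:
send_rows(deltas=[{"travel":[0,0,0],"dr":[0,0,0]},{"travel":[0,0,0],"dr":[0,0,0]}])

```text
clock: 2.98
eef_pos: [0.4715, 0.0431, 0.0458]
orientation: [-180.0, -0.0, -87.5]
force: [0.4, 0.2, 0.3]
width: 0.6
```

```bash
python3 - <<'E'
from h import *
p,d=manip.grab_frame("scene");cv2.imwrite("pics/s2.png",p[:,:,::-1])
s=manip.read_state();print(s['eef_pos'],s['force'])
E
```

```text
[0.4718082  0.04311634 0.04613886] [0.19074203 0.01943816 0.05379073]
```

View pics/s2.png

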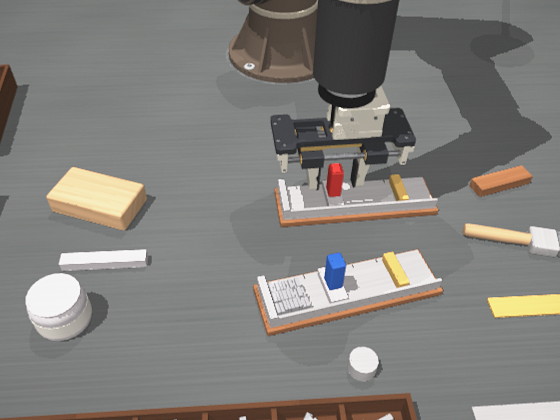

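The fingers straddle the red grip at (335,180), one on each side along the slide, and there is no contact force. The gripper body is clear of the blue grip at (335,272). I'll close the gripper.

Call:
send_rows(deltas=[{"travel":[0,0,0],"dr":[0,0,0]},{"travel":[0,0,0],"dr":[0,0,0]},{"travel":[0,0,0],"dr":[0,0,0]},{"travel":[0,0,0],"dr":[0,0,0]},{"travel":[0,0,0],"dr":[0,0,0]},{"travel":[0,0,0],"dr":[0,0,0]},{"travel":[0,0,0],"dr":[0,0,0]},{"travel":[0,0,0],"dr":[0,0,0]}], gripper=0)

```text
clock: 3.7
eef_pos: [0.4715, 0.0426, 0.0457]
orientation: [-180.0, -0.0, -87.5]
force: [-0.4, -0.5, 2.7]
width: 0.227
```

The gripper stopped at a width of 0.227, which is 20 mm, so it holds the grip. I'll slide it along −tool x.

Call:
send_rows(deltas=[{"travel":[-3,0,0],"dr":[0,0,0]},{"travel":[-8,0,0],"dr":[0,0,0]},{"travel":[-14,0,0],"dr":[0,0,0]},{"travel":[-21,0,0],"dr":[0,0,0]},{"travel":[-28,0,0],"dr":[0,0,0]},{"travel":[-35,0,0],"dr":[0,0,0]},{"travel":[-42,0,0],"dr":[0,0,0]},{"travel":[-48,0,0],"dr":[0,0,0]},{"travel":[-53,0,0],"dr":[0,0,0]},{"travel":[-56,0,0],"dr":[0,0,0]}])

```text
clock: 4.53
eef_pos: [0.4687, 0.0996, 0.0457]
orientation: [180.0, -0.0, -87.5]
force: [-1.9, -2.6, 6.5]
width: 0.229
```

Call:
send_rows(deltas=[{"travel":[-3,0,0],"dr":[0,0,0]},{"travel":[-6,0,0],"dr":[0,0,0]},{"travel":[-9,0,0],"dr":[0,0,0]},{"travel":[-12,0,0],"dr":[0,0,0]},{"travel":[-15,0,0],"dr":[0,0,0]},{"travel":[-18,0,0],"dr":[0,0,0]},{"travel":[-21,0,0],"dr":[0,0,0]},{"travel":[-23,0,0],"dr":[0,0,0]},{"travel":[-24,0,0],"dr":[0,0,0]},{"travel":[-24,0,0],"dr":[0,0,0]}])

```text
clock: 5.37
eef_pos: [0.4675, 0.1234, 0.0457]
orientation: [180.0, -0.0, -87.5]
force: [-2.5, -2.0, 8.0]
width: 0.23
```

The reaction is about the friction value, so it isn't at the stop yet. I'll creep forward until the force rises.

Call:
send_rows(deltas=[{"travel":[-1,0,0],"dr":[0,0,0]},{"travel":[-2,0,0],"dr":[0,0,0]},{"travel":[-3,0,0],"dr":[0,0,0]},{"travel":[-3,0,0],"dr":[0,0,0]}])

```text
clock: 5.7
eef_pos: [0.4674, 0.1263, 0.0457]
orientation: [180.0, -0.0, -87.5]
force: [-1.7, -2.3, 6.9]
width: 0.225
```

Call:
send_rows(deltas=[{"travel":[-0.5,0,0],"dr":[0,0,0]},{"travel":[-1,0,0],"dr":[0,0,0]},{"travel":[-1,0,0],"dr":[0,0,0]}])

```text
clock: 5.95
eef_pos: [0.4673, 0.1272, 0.0457]
orientation: [180.0, -0.0, -87.5]
force: [-1.3, -2.4, 6.7]
width: 0.226
```

Call:
send_rows(deltas=[{"travel":[-0.5,0,0],"dr":[0,0,0]},{"travel":[-1,0,0],"dr":[0,0,0]},{"travel":[-1,0,0],"dr":[0,0,0]}])

```text
clock: 6.2
eef_pos: [0.4672, 0.1281, 0.0457]
orientation: [180.0, -0.0, -87.5]
force: [-2.0, -2.4, 7.7]
width: 0.226
```

Call:
send_rows(deltas=[{"travel":[-0.5,0,0],"dr":[0,0,0]},{"travel":[-1,0,0],"dr":[0,0,0]},{"travel":[-1,0,0],"dr":[0,0,0]}])

```text
clock: 6.45
eef_pos: [0.4672, 0.1292, 0.0457]
orientation: [180.0, -0.0, -87.5]
force: [-1.9, -2.0, 6.7]
width: 0.225
```

Call:
send_rows(deltas=[{"travel":[-0.5,0,0],"dr":[0,0,0]},{"travel":[-1,0,0],"dr":[0,0,0]},{"travel":[-1,0,0],"dr":[0,0,0]}])

```text
clock: 6.7
eef_pos: [0.4671, 0.1295, 0.0457]
orientation: [180.0, -0.1, -87.5]
force: [-0.5, -6.5, 7.6]
width: 0.23
```

Call:
send_rows(deltas=[{"travel":[-0.5,0,0],"dr":[0,0,0]},{"travel":[-0.5,0,0],"dr":[0,0,0]}])

```text
clock: 6.87
eef_pos: [0.4671, 0.1296, 0.0457]
orientation: [179.9, -0.1, -87.5]
force: [0.7, -8.3, 7.1]
width: 0.226
```

The arm stops at y=0.1296 while the force rises, so the knee is at the stop. I'll release and retreat straight up.

Call:
send_rows(deltas=[{"travel":[0,0,0],"dr":[0,0,0]},{"travel":[0,0,0],"dr":[0,0,0]},{"travel":[0,0,0],"dr":[0,0,0]},{"travel":[0,0,0],"dr":[0,0,0]},{"travel":[0,0,0],"dr":[0,0,0]},{"travel":[0,0,0],"dr":[0,0,0]}], gripper=0.6)

```text
clock: 7.37
eef_pos: [0.4676, 0.1303, 0.0455]
orientation: [180.0, 0.0, -87.5]
force: [0.3, 0.2, -0.6]
width: 0.583
```

Call:
send_rows(deltas=[{"travel":[0,0,-8],"dr":[0,0,0]},{"travel":[0,0,-20],"dr":[0,0,0]},{"travel":[0,0,-40],"dr":[0,0,0]},{"travel":[0,0,-62],"dr":[0,0,0]},{"travel":[0,0,-85],"dr":[0,0,0]},{"travel":[0,0,-105],"dr":[0,0,0]},{"travel":[0,0,-125],"dr":[0,0,0]},{"travel":[0,0,-140],"dr":[0,0,0]},{"travel":[0,0,-148],"dr":[0,0,0]},{"travel":[0,0,-150],"dr":[0,0,0]}])

```text
clock: 8.2
eef_pos: [0.4682, 0.1305, 0.1975]
orientation: [-179.8, 0.1, -87.5]
force: [0.6, 0.0, -0.6]
width: 0.597
```

```bash
python3 - <<'E'
from h import *
p,d=manip.grab_frame("scene");cv2.imwrite("pics/s3.png",p[:,:,::-1])
for k,m in masks(p).items():
    uv,X=cloud("scene",p,d,m)
    zz=.026 if k=='brass' else .076
    ok=(X[:,2]>zz)&(X[:,2]<.085)&(X[:,0]>.38)&(X[:,0]<.72)&(abs(X[:,1])<.25)
    T=X[ok]
    if k!='brass' and len(T): print(k,T.mean(0).round(4),cv2.minAreaRect(T[:,:2].astype(np.float32)*1000))
s=manip.read_state();print(s['clock'],s['eef_pos'],s['force'],s['qvel'].round(2))
E
```

```text
red [0.4705 0.1287 0.0794] ((469.75830078125, 129.1905059814453), (26.44098472595215, 19.143220901489258), 3.973526954650879)
blue [0.6483 0.0164 0.0795] ((647.6668701171875, 16.573158264160156), (24.601024627685547, 19.544355392456055), 11.59847354888916)
8.25 [0.46782028 0.13028225 0.1965881 ] [ 0.61796389 -0.05467938  0.47486587] [-0.11  1.39 -1.66 -0.42  1.36 -0.02]
```

View pics/s3.png

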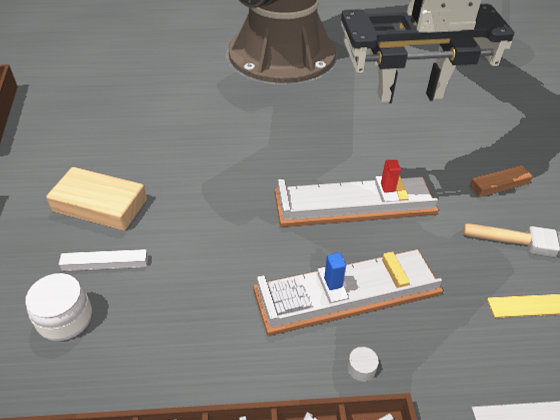

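The red grip, now at (391,177), stands against the brass stop. The blue grip is unchanged at (335,272), and the gripper is clear above. I'll hand in.

```bash
python3 -c "
from bench import manip
print(manip.hand_in())"
```

```text
the job is handed in; nothing more can be done
None
```

The red-gripped knee is open to its full measure against the brass stop, released, and the job is handed in; no verdict is reported. I gripped the red grip across the slide (jaws stopped at 20 mm), slid it about 87 mm until it stopped, then opened and rose about 150 mm straight up.

- **Red knee at the stop:** The tool stopped advancing at y ≈ 0.1296 m while the resistance rose from about 2.4 N to 8.3 N. The last picture puts the grip at y ≈ 0.129 m. The stop's measured position predicts 0.1285 m, so they agree within about 1 mm.
- **Blue grip:** It measures within 0.2 mm of its start position in the scene camera.
- **Robot clear and in time:** The force on the tool is about zero. The last clock reading, just before hand-in, was 8.25 s of the 27 s.
- **Small disagreements:** The two cameras differed by up to about 6 mm in x, which had no effect on the result. An upward force of 7–8 N showed on the tool during the slide and vanished on release.

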